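Seat a rail in the drilling jig and lock its cam-released spring jaw

TASK

Make the wooden rail ready for drilling: slide it along the drilling jig, gently, until its end sits fully home against the steel end stop. Then turn the orange cam knob clockwise until the sprung follower drops into the cam's notch, so that the jaw clamps the rail against the fence. Stop turning once it has dropped, never force the knob any further, let go, and leave the other things on the bench where they are.

Things in the scene. Friction and masses are not known exactly. Their poses are not given: they have to be found in the camera images.
- jig: Drilling jig, fixed to the bench, yaw near 0. Plywood base 255 by 240 by 18 mm (x -125 to +130, y -120 to +120 mm), origin under its middle at bench level; x across the rail away from the robot, y along the rail to the end stop, z up. Positions below are in this frame, heights above the bench. Aluminium fence along the far side, face at x = +85 mm, top at 34 mm.
- stop_face (a point): Middle of the steel end stop's face (on the jig at x +60, y +100 mm, height 29 mm; its top at 46 mm), which the rail's +y end must touch. A push of 5 to 10 N is ample to seat the rail; more than 30 N on the stop is too much.
- bush_top (a point): Top of the brass drill bush (on the jig at x +60, y +60, height 65 mm) in a dark steel bush plate that bridges the rail at y 44 to 76 mm, 48 to 60 mm high, with a post (top 64 mm) behind the fence. Apart from it and the knob nothing on the jig is higher than 48 mm.
- rail_center (a point): Centre of the loose wooden rail, 50 mm wide (x), 260 mm long (y), 22 mm thick, 0.1 to 0.21 kg. It lies flat on the base (heights 18 to 40 mm) between open jaw and fence with 6 mm of play, long side along the jig's y, and starts 12 to 45 mm short of the end stop. Home and clamped its centre is at x +60, y -30 mm.
- rail_end (a point): Middle of the rail's -y end face, 130 mm from its centre, height 29 mm: the end to push. It sticks out past the base's -y edge over bare bench by 52 to 85 mm at the start and still by 40 mm when the rail is home (y -160 mm).
- knob_grip (a point): On the upright cam axis, half-way up the knob (fixed on the jig at x -45, y 0, height 72 mm; does not turn with the knob). The knob is round, knurled, orange, 48 mm in diameter, 26 mm high (59 to 85 mm), grasped across at any yaw from above.
- cam_axis (a point): Middle of the black cam disc (64 mm across, heights 27 to 41 mm) under the knob; fixed on the jig. Clockwise from above, the follower drops after 0.55 to 1.25 rad; the cam's angle is not measured. Turning takes 0.1 to 0.25 Nm; in the last 0.2 rad of the drop the spring pulls the knob on (0.4 to 0.8 Nm), then it is free for 0.1 rad, then the notch's far wall stops it hard: over 0.7 Nm there is forcing.
- jaw (a joint): Travel of the spring jaw in m: 0 to 0.001 held open by the cam (-0.001 just before the notch), 0.006 dropped and clamping the rail, 0.009 shut on nothing. Its orange pad, 120 mm long, faces the fence; its steel follower roller, 10 mm in diameter, rides on the cam's rim on the robot's side. The spring pushes it to the fence with about 15 N.
- glue_center (a point): Bystander: white glue bottle with an orange cap, 54 mm in diameter, 145 mm tall, standing left of the jig; the point is 70 mm up. Leave it.
- square_center (a point): Bystander: try square with a dark wooden stock, 110 mm long, and steel blade, 150 mm, lying beyond the jig; the point is the middle of the stock, 10 mm up. Leave it.
- tape_center (a point): Bystander: black and orange tape measure, 66 by 36 by 64 mm, standing near the jig's -y, robot-side corner; the point is its centre. Leave it.

How it is judged (in metres and radians):
On the way, in this order (a step that is already met when the one before it is completed fails the run):
1. the rail is home against the end stop (within 1.5 mm) while the jaw is still open (y of rail_center in the frame of jig above -0.0315 m and value of joint jaw below 0.002 m), for 0.1 s.
2. the follower has dropped into the notch and the jaw clamps the rail (value of joint jaw above 0.0048 m), for 0.2 s.
At the end, for the whole second after the job is handed in: The rail lies flat in the jig with its end within 1.5 mm of the end stop and its side within 1.5 mm of the fence, square to it within 0.015 rad, and the jaw has dropped (travel 4.8 to 7.2 mm) and clamps it; everything is released (y of rail_center in the frame of jig above -0.0315 m and x of rail_center in the frame of jig between 0.0585 and 0.0615 m and height (world z) of rail_center below 0.031 m and angle between the y axis of rail_center and the y axis of jig, either way round below 0.015 rad and value of joint jaw between 0.0048 and 0.0072 m); the robot touches nothing.
It fails at once if the rail is pushed against the end stop with more than 30 N (contact force between rail and jig_c2 above 30 N).
It fails at once if after the drop the cam is forced on, its notch's far wall pressing on the follower with more than 25 N (contact force between jaw_c0 and cam_c27 above 25 N).
It fails at once if the glue bottle is moved by more than 15 mm (distance of glue_center from where it was at the start of the episode above 0.015 m).
It fails at once if the try square is moved by more than 15 mm (distance of square_center from where it was at the start of the episode above 0.015 m).
It fails at once if the tape measure is moved by more than 15 mm (distance of tape_center from where it was at the start of the episode above 0.015 m).
It also fails if it takes over 64 s, if anything falls off the work surface, if the arm or the gripper's body presses on something with over 40 N, if the wrist force passes 120 N, or if a joint passes its speed limit or range.

ROBOT

A 6-joint arm with a two-finger parallel gripper is mounted at the origin on the work surface. World frame = base frame: x ahead of the robot, y to its left, z up, the work surface at z = 0. Lengths are in mm, angles in rad, forces in N, time in s.
With the tool pointing down it reaches from about 350 to 875 mm from the base axis. Payload 4.2 kg.
Tool frame: the origin (TCP) lies midway between the tips of the shut fingers; the grasp point (between the pads) lies 19 mm behind it; z points along the fingers, y is the line along which they close (so a half turn about z gives the same grasp; the last joint's range is limited). The gripper opens to 87 mm and grips with 3 to 60 N. Pads are 19 mm wide; open, the fingers measure 117 mm over their backs; the gripper's body (75 mm by 190 mm) begins 51 mm behind the grasp point.
Start: joints at [1.565, 0.385, 0.008, 0, -1.194, -0.259], TCP at [163.541, 603.203, 222.55] pointing down, gripper open.
Joint ranges: [-3.14, 3.14], [-1.21, 2.06], [-1.07, 1.41], [-3.16, 2.05], [-2.99, -0.16], [-3.1, 3.1]. Speed limits (rad/s): [2.79, 2.79, 3.14, 3.14, 3.14, 3.14].

INTERFACE

Orientations are given as a unit quaternion [x, y, z, w].
In Python, from rig import ctrl gives the robot as it stands.
- The arm moves only by the shell command python3 -m crank 'ROWS' [FORCE]. ROWS is JSON, a list of rows, each a list of 7 numbers: the shift along the tool's x, y, z in m, then the turn, a rotation vector about the tool's x, y, z in rad, then the opening, from 0 (shut) to 1 (fully open). A call has exactly 5 rows; each row is the pose to reach, as a shift and turn from the pose commanded when the call began, along the tool's axes at that moment; what a row does not reach only later rows make up. A row lasts 1/10 s, in which the tool goes at most 50 mm and 8.59 degrees, less where a joint would pass 70% of its speed; a pose out of reach is approached as far as the arm can. A call with a gripper value outside its range is refused whole. The fingers move at their own pace and stop on an object; FORCE is the grip in N (left out, the last holds). Time passes only in rows, so rows that repeat a pose let the fingers close, or fill a call up. It gives the time, the measured TCP pose, the force, the opening and the grip force at its end, in the units of the state.
- ctrl.state(): the state, without advancing time (a new reading comes with each control period).
- ctrl.snapshot(name): name is "side" or "top"; returns the picture (384x512x3 uint8, blue, green, red); there is no depth.
- ctrl.camera_info(name): a dict with "fx", "fy", "cx", "cy" (pixels), "origin" and "orientation" of the camera in the world. Camera axes: x right, y up, looking along -z (the intrinsics and any distortion apply to the point x, -y, -z); pixel columns grow to the right and rows downward; lengths in mm; the calibration is good to about 2 mm. A picture is of the moment at which its call begins. camera_info takes no time and is no camera call.
- ctrl.finish_job(): hands the job in; it is judged then, once.
The state is a dict: "time_s": time; "q": joint angles; "joint_vel": joint speeds; "joint_torque": joint torques, N m; "tool_pos": TCP position; "orientation": TCP orientation; "wrist_force": force on the tool from outside, world axes, zero at the start; "ft_torque": the same for the moment, N m; "gripper_width": finger opening in mm; "gripper_force": force on a finger pad.
Only numpy, scipy, OpenCV 4.12 (cv2) and the standard library are available. Lean on these libraries where they do the work, as an engineer would, in place of code of your own. Each camera call takes 0.05 s, during which the arm holds its last target. There are 200 camera calls.

## Working session

There is one attempt and no reset: what is moved stays moved. The work goes in short steps, Python scripts to look and compute and a shell command to move; the robot and the scene stay as the last step left them, time stands still between calls to the robot, and variables do not carry over. Pictures are saved under pics/ and viewed, at most 10 in all, crops included, and the job is handed in when it is done.

```bash
ls; mkdir -p pics
python3 - <<'E'
from rig import ctrl
import cv2
s=ctrl.state();print(s)
for n in("top","side"):
    print(n,ctrl.camera_info(n)); cv2.imwrite(f"pics/{n}0.png",ctrl.snapshot(n))
E
```

```text
pics
{'time_s': 0.0, 'q': array([ 1.56460178e+00,  3.85531033e-01,  6.64777436e-03, -5.36476271e-04,
       -1.19396869e+00, -2.58590924e-01]), 'joint_vel': array([7.22776672e-04, 3.01798646e-04, 9.98473551e-04, 2.14337730e-03,
       4.52364427e-05, 5.72441429e-04]), 'joint_torque': array([ 3.55694219e-04, -3.90659165e+01,  1.87403083e+01,  4.21978220e+00,
        1.09617761e-02, -1.93043743e-04]), 'tool_pos': array([163.38338636, 602.65438552, 221.47802015]), 'orientation': array([ 9.91235253e-01, -1.32104336e-01, -1.17969798e-04,  1.05101506e-03]), 'wrist_force': array([ 0.30845384, -0.4417179 ,  0.11229864]), 'ft_torque': array([-0.00781557,  0.02748978, -0.00457986]), 'gripper_force': 0.0, 'gripper_width': 86.9085665307779}
top {'fx': 397.6889917333042, 'fy': 397.6889917333042, 'cx': 251.58831614795662, 'cy': 197.87722062234448, 'origin': array([531.3506462 ,  94.83098635, 988.9111735 ]), 'orientation': array([-0.02333903,  0.03093835,  0.71298507, -0.70010742])}
side {'fx': 402.79042740809206, 'fy': 402.79042740809206, 'cx': 262.1413923474479, 'cy': 191.72944513083618, 'origin': array([254.26101268, 790.54699795, 580.83278637]), 'orientation': array([-0.09589407,  0.46241344,  0.85786827, -0.20258374])}
```

View pics/top0.png

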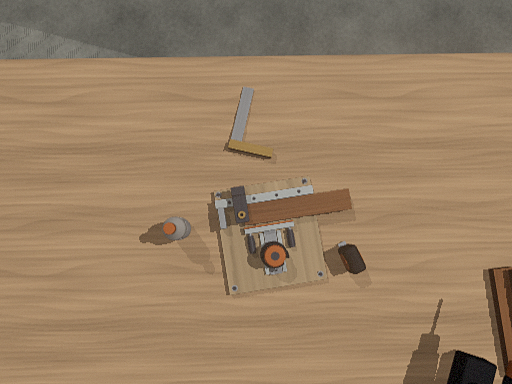

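View pics/side0.png

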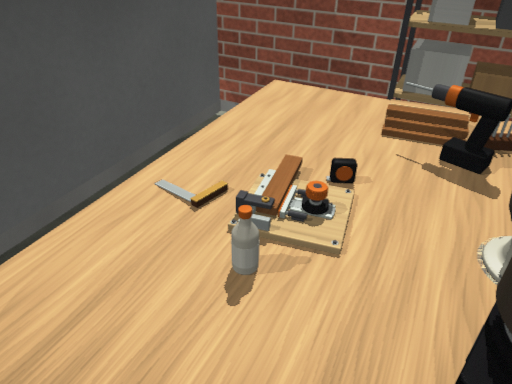

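The top view shows the knob at (274,256), the bush at (241,215), the rail's free end at (351,200), the tape at (352,258), the glue at (177,228) and the square at (250,150). Left in the image is world +y and up is +x.

```bash
cat > h.py <<'E'
import numpy as np, cv2
from scipy.spatial.transform import Rotation as R
from rig import ctrl
def onplane(n,uv,z):
    c=ctrl.camera_info(n); uv=np.atleast_2d(uv).astype(float)
    d=np.c_[(uv[:,0]-c["cx"])/c["fx"],-(uv[:,1]-c["cy"])/c["fy"],-np.ones(len(uv))]
    d=R.from_quat(c["orientation"]).apply(d); o=c["origin"]
    return (o+d*((z-o[2])/d[:,2])[:,None])[:,:2]
def proj(n,P):
    c=ctrl.camera_info(n); p=R.from_quat(c["orientation"]).inv().apply(np.atleast_2d(P)-c["origin"])
    return np.c_[c["cx"]+c["fx"]*p[:,0]/-p[:,2],c["cy"]-c["fy"]*p[:,1]/-p[:,2]]
E
python3 - <<'E'
from h import *
im=cv2.imread("pics/top0.png"); hsv=cv2.cvtColor(im,cv2.COLOR_BGR2HSV)
m=cv2.inRange(hsv,(3,150,90),(14,255,255))
n,l,st,c=cv2.connectedComponentsWithStats(m)
for i in range(1,n):
    if st[i,4]>30: print(st[i],c[i].round(1))
k=[274,256]
print("knob",onplane("top",k,85),"bush",onplane("top",[241,214.5],65))
print("railend",onplane("top",[[349,189],[352,211]],40))
print("base corners",onplane("top",[[235,288],[320,275],[304,182]],18))
print("tape",onplane("top",[[338,242],[349,242],[365,268],[352,273]],64))
cv2.imwrite("pics/crop0.png",cv2.resize(im[170:310,200:380],None,fx=4,fy=4,interpolation=cv2.INTER_CUBIC))
E
```

```text
[254 220  39   7  42] [273.  223.2]
[163 223  13  11 113] [169.1 228.1]
[264 245  22  22 302] [274.6 255.3]
knob [[468.42815765  36.36122284]] bush [[564.06766514 109.53688291]]
railend [[ 621.47533909 -150.53844979]
 [ 568.4767891  -155.75328473]]
base corners [[389.2434264  127.64244875]
 [416.08632503 -78.14910135]
 [642.80800106 -45.93223271]]
tape [[ 496.27916681 -114.14966177]
 [ 495.79481746 -139.70669565]
 [ 435.44918117 -174.48465547]
 [ 424.64045082 -143.97550174]]
```

View pics/crop0.png

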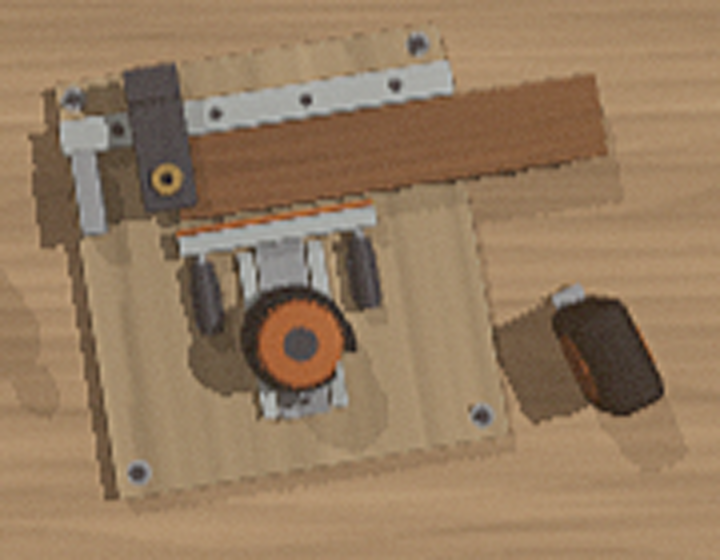

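The crop shows the knob's centre at about (275,255.5) px, the bush at (241.8,215) and the base's corner screws. It also gives the rail's end edge, from crop (595,75) to (607,156), and the tape just off the near corner. Next I fit the jig pose.

Run:
```python
from h import *
cp=lambda a:np.array(a,float)/4+[200,170]-0.375
yaw=lambda a,b:np.arctan2(*( (a-b)*[-1,1]))  # dir of +y
def yw(pts,z):
    w=onplane("top",cp(pts),z); d=w[0]-w[1]; return w.round(1).tolist(), np.arctan2(-d[0],d[1])
print("screws far",yw([[72,99],[417,44]],18)); print("screws near",yw([[138,473],[482,415]],18))
print("rail near edge",yw([[180,218],[607,156]],40)); print("rail far",yw([[455,97],[595,75]],40)); print("fence",yw([[190,100],[448,62]],34))
print("jaw",yw([[180,250],[375,222]],38))
J=np.array([[-45,0],[60,60]]);W=np.r_[onplane("top",[274.8,255.4],85),onplane("top",cp([167,180]),65)]
d=W[1]-W[0];e=J[1]-J[0];print("kb",W,np.arctan2(d[1],d[0])-np.arctan2(e[1],e[0]),np.hypot(*d),np.hypot(*e))
t=0.13
for t in(.11,.13,.15):
    Rm=np.array([[np.cos(t),-np.sin(t)],[np.sin(t),np.cos(t)]]);o=(W-J@Rm.T);print(t,o,"railend jig",(onplane("top",cp([[595,75],[607,156]]),40)-o.mean(0))@Rm)
s=ctrl.state();m=R.from_quat(s["orientation"]).as_matrix();print(m.round(3))
```

```text
screws far ([[616.0, 166.7], [646.2, -45.7]], np.float64(0.14117553378253647))
screws near ([[389.6, 129.7], [420.0, -78.6]], np.float64(0.14480871330402362))
rail near edge ([[541.9, 101.7], [574.2, -154.5]], np.float64(0.12543269623273978))
rail far ([[611.2, -64.4], [623.0, -149.1]], np.float64(0.13814641293007912))
fence ([[612.8, 94.5], [633.0, -61.9]], np.float64(0.129006836318411))
jaw ([[522.9, 102.0], [537.4, -14.6]], np.float64(0.1234456640582628))
kb [[469.73543124  34.52489831]
 [563.76162535 108.67124913]] 0.14858710704131528 119.7439205971572 120.93386622447825
0.11 [[514.46345564  39.46492185]
 [510.71095752  42.4471852 ]] railend jig [[  88.89293529 -201.01871143]
 [  39.77691439 -201.0072237 ]]
0.13 [[514.35571645  40.35843473]
 [512.04596028  41.39948695]] railend jig [[  84.25659104 -202.60025942]
 [  35.15062276 -201.60651905]]
0.15 [[514.23012974  41.24961427]
 [513.40164862  40.37869651]] railend jig [[  79.58954517 -204.0887704 ]
 [  30.51327124 -202.11317488]]
[[ 0.965 -0.262 -0.   ]
 [-0.262 -0.965 -0.002]
 [ 0.     0.002 -1.   ]]
```

```bash
cat >> h.py <<'E'
O=np.array([513.5,41.]);T=0.135
def j2w(x,y): return O+[x*np.cos(T)-y*np.sin(T),x*np.sin(T)+y*np.cos(T)]
def w2j(p): d=np.array(p[:2])-O; return np.array([d[0]*np.cos(T)+d[1]*np.sin(T),-d[0]*np.sin(T)+d[1]*np.cos(T)])
def rel(x,y,z,yaw):
    "shift (m) and turn to put the tool, pointing down, at jig x,y, height z; tool x at jig-relative yaw"
    s=ctrl.state(); r=R.from_quat(s["orientation"]); g=R.from_euler("xz",[np.pi,yaw+T]) 
    g=R.from_euler("z",yaw+T)*R.from_euler("x",np.pi)
    d=r.inv().apply(np.r_[j2w(x,y),z]-s["tool_pos"])/1000
    print("t",s["time_s"],"jig",w2j(s["tool_pos"]).round(1),s["tool_pos"].round(1),"shift",d.round(4),"turn",(r.inv()*g).as_rotvec().round(3),"F",s["wrist_force"].round(1),"M",s["ft_torque"].round(2),"w",round(s["gripper_width"],1),"q",s["q"].round(2))
E
python3 -c "from h import *;rel(60,-235,222,-np.pi/2)"
python3 -m crank '[[0.032,0.032,0,0,0,0.14,0],[0.064,0.064,0,0,0,0.28,0],[0.096,0.096,0,0,0,0.42,0],[0.128,0.128,0,0,0,0.56,0],[0.16,0.16,0,0,0,0.7,0]]'
python3 -c "from h import *;rel(60,-235,222,-np.pi/2)"
```

```text
t 0.1 jig [-271.3  603.7] [163.4 602.7 221.6] shift [0.6317 0.6435 0.0009] turn [ 2.000e-03 -1.000e-03  1.171e+00] F [ 0.8  0.  -0.2] M [ 0.03 -0.01  0.01] w 86.9 q [ 1.56  0.39  0.01 -0.   -1.19 -0.26]
time_s: 0.6
tool_pos: [276.5, 405.0, 222.2]
orientation: [0.885, -0.466, 0.0, 0.0]
wrist_force: [0.7, 0.3, 0.1]
gripper_width: 54.7
gripper_force: 0.0
t 0.6 jig [-185.8  392.5] [276.5 405.  222.2] shift [6.711e-01 6.210e-02 5.000e-04] turn [ 0.001 -0.     0.466] F [0.7 0.3 0.1] M [ 0.04 -0.1  -0.05] w 54.7 q [ 1.3   0.16 -0.31 -0.   -1.1  -0.7 ]
```

```bash
python3 -m crank '[[0.048,0.005,0,0,0,0.1,0],[0.096,0.009,0,0,0,0.2,0],[0.144,0.014,0,0,0,0.3,0],[0.192,0.018,0,0,0,0.4,0],[0.24,0.023,0,0,0,0.466,0]]' | head -2
python3 -c "from h import *;rel(60,-235,150,-np.pi/2)"
```

```text
time_s: 1.1
tool_pos: [394.2, 194.6, 222.5]
t 1.1 jig [-97.5 168.3] [394.2 194.6 222.5] shift [ 0.4037 -0.1566  0.0725] turn [-0.     0.     0.002] F [0.5 1.  0.2] M [ 0.13 -0.15 -0.08] w 15.0 q [ 0.83  0.06 -0.42 -0.   -1.09 -0.69]
```

```bash
python3 -m crank '[[0.045,-0.017,0,0,0,0,0],[0.09,-0.035,0,0,0,0,0],[0.135,-0.052,0,0,0,0,0],[0.18,-0.07,0,0,0,0,0],[0.225,-0.087,0,0,0,0,0]]' | head -2
python3 -m crank '[[0.045,-0.017,0,0,0,0,0],[0.09,-0.035,0.015,0,0,0,0],[0.135,-0.052,0.035,0,0,0,0],[0.179,-0.070,0.065,0,0,0,0],[0.179,-0.07,0.1,0,0,0,0]]' | head -2
python3 -c "from h import *;rel(60,-225,20,-np.pi/2);cv2.imwrite('pics/top1.png',cv2.resize(ctrl.snapshot('top')[150:300,200:400],None,fx=4,fy=4));cv2.imwrite('pics/side1.png',cv2.resize(ctrl.snapshot('side')[110:260,220:400],None,fx=4,fy=4))"
```

```text
time_s: 1.6
tool_pos: [511.9, -16.1, 222.3]
time_s: 2.1
tool_pos: [608.6, -185.7, 122.4]
t 2.1 jig [  63.8 -237.4] [ 608.6 -185.7  122.4] shift [-0.0127  0.0042  0.1024] turn [-0.005 -0.002  0.001] F [ 0.   1.2 -0.7] M [ 0.18 -0.01  0.04] w 0.9 q [-0.04  0.48 -0.1   0.   -0.98  0.18]
```

View pics/top1.png

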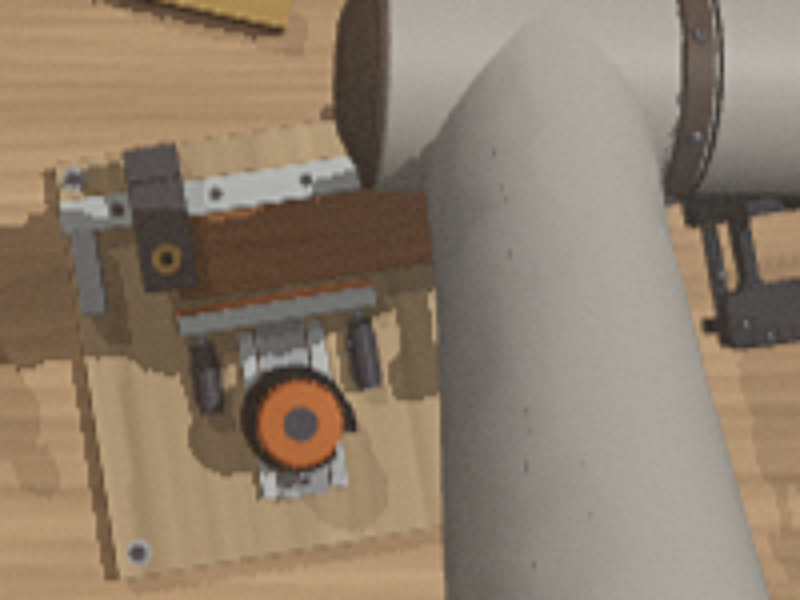

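The arm covers the rail's end in the top view, while the jig, knob and jaw are unchanged. I'll use the side view to check the descent.

```bash
python3 -m crank '[[0,0.004,0.025,0.005,0.002,0,0],[0,0.004,0.05,0.005,0.002,0,0],[0,0.004,0.075,0.005,0.002,0,0],[0,0.004,0.1,0.005,0.002,0,0],[0,0.004,0.1,0.005,0.002,0,0]]' | head -3
python3 -c "from h import *;rel(60,-225,20,-np.pi/2);cv2.imwrite('pics/side1.png',cv2.resize(ctrl.snapshot('side')[110:260,220:400],None,fx=4,fy=4))"
```

```text
time_s: 2.7
tool_pos: [599.5, -181.0, 20.7]
orientation: [0.755, -0.656, -0.0, 0.0]
t 2.7 jig [  55.4 -231.5] [ 599.5 -181.    20.7] shift [-0.0065 -0.0046  0.0007] turn [ 0.001 -0.     0.006] F [-1.2  0.2  0.3] M [ 0.1   0.14 -0.02] w 0.5 q [-0.03  0.59 -0.22  0.   -0.77  0.18]
```

View pics/side1.png

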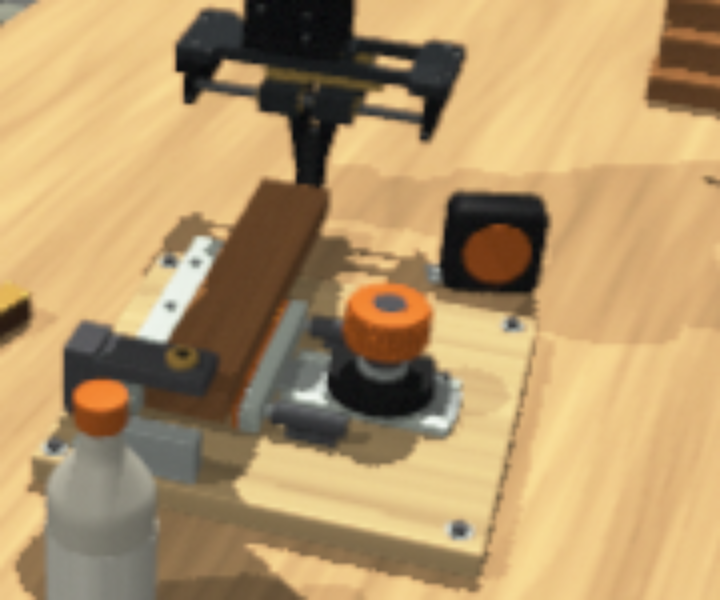

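The fingers hang just behind the rail's end at crop (310,185), slightly toward its knob side. The tape at (495,240) is clear. I'll shift toward the fence and approach.

```bash
python3 -m crank '[[-0.002,-0.006,0,0,0,0.005,0],[-0.005,-0.006,0,0,0,0.005,0],[-0.008,-0.006,0,0,0,0.005,0],[-0.011,-0.006,0,0,0,0.005,0],[-0.014,-0.006,0,0,0,0.005,0]]' | head -4
python3 -c "from h import *;rel(60,-180,20,-np.pi/2)"
python3 -m crank '[[-0.002,0,0,0,0,0,0],[-0.004,0,0,0,0,0,0],[-0.006,0,0,0,0,0,0],[-0.008,0,0,0,0,0,0],[-0.010,0,0,0,0,0,0]]' | head -4
python3 -c "from h import *;rel(60,-180,20,-np.pi/2)"
```

```text
time_s: 3.25
tool_pos: [605.8, -167.2, 23.0]
orientation: [0.753, -0.658, 0.003, -0.001]
wrist_force: [-0.7, -0.0, 0.0]
t 3.25 jig [  63.4 -218.7] [ 605.8 -167.2   23. ] shift [-0.0387  0.0034  0.0029] turn [-0.006 -0.002  0.   ] F [-0.7 -0.   0. ] M [ 0.12 -0.02  0.  ] w 0.3 q [-0.01  0.58 -0.22  0.   -0.77  0.15]
time_s: 3.75
tool_pos: [604.5, -157.6, 22.6]
orientation: [0.753, -0.658, 0.002, -0.001]
wrist_force: [-0.5, -1.7, -0.2]
t 3.75 jig [  63.4 -209. ] [ 604.5 -157.6   22.6] shift [-0.029   0.0034  0.0025] turn [-0.005 -0.002 -0.   ] F [-0.5 -1.7 -0.2] M [-0.2  -0.09  0.01] w 0.3 q [ 0.    0.58 -0.23  0.   -0.76  0.13]
```

```bash
python3 -m crank '[[-0.002,0,0,0,0,0,0],[-0.005,0,0,0,0,0,0],[-0.008,0,0,0,0,0,0],[-0.011,0,0,0,0,0,0],[-0.014,0,0,0,0,0,0]]' | sed -n 2,4p
python3 -m crank '[[-0.003,0,0,0,0,0,0],[-0.006,0,0,0,0,0,0],[-0.009,0,0,0,0,0,0],[-0.011,0,0,0,0,0,0],[-0.013,0,0,0,0,0,0]]' | sed -n 2,4p
python3 -c "from h import *;rel(60,-170,20,-np.pi/2);cv2.imwrite('pics/side2.png',cv2.resize(ctrl.snapshot('side')[160:240,220:340],None,fx=6,fy=6))"
```

```text
tool_pos: [602.5, -143.4, 22.6]
orientation: [0.753, -0.658, 0.002, -0.001]
wrist_force: [-0.3, -0.2, 0.8]
tool_pos: [600.8, -130.6, 22.5]
orientation: [0.753, -0.658, 0.002, -0.001]
wrist_force: [-0.6, -1.2, 0.8]
t 4.75 jig [  63.4 -181.8] [ 600.8 -130.6   22.5] shift [-0.0118  0.0034  0.0025] turn [-0.005 -0.002  0.   ] F [-0.6 -1.2  0.8] M [-0.27 -0.06 -0.03] w 0.5 q [ 0.05  0.57 -0.25  0.   -0.75  0.08]
```

View pics/side2.png

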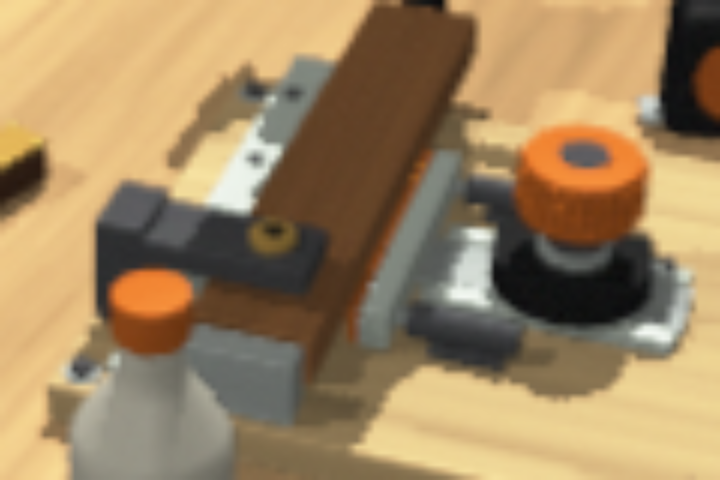

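The rail has moved along with the tool, and its end at crop (310,370) is now a little short of the stop block. I continue slowly, watching the force.

```bash
python3 -m crank '[[-0.001,0,0,0,0,0,0],[-0.002,0,0,0,0,0,0],[-0.003,0,0,0,0,0,0],[-0.004,0,0,0,0,0,0],[-0.005,0,0,0,0,0,0]]' | sed -n '2p;4p'
python3 -m crank '[[-0.0004,0,0,0,0,0,0],[-0.0008,0,0,0,0,0,0],[-0.0012,0,0,0,0,0,0],[-0.0016,0,0,0,0,0,0],[-0.002,0,0,0,0,0,0]]' | sed -n '2p;4p'
```

```text
tool_pos: [600.1, -125.8, 22.4]
wrist_force: [-0.2, -0.5, -0.5]
tool_pos: [599.8, -123.8, 22.4]
wrist_force: [0.1, -0.3, 0.8]
```

```bash
python3 -m crank '[[-0.0003,0,0,0,0,0,0],[-0.0006,0,0,0,0,0,0],[-0.0009,0,0,0,0,0,0],[-0.0012,0,0,0,0,0,0],[-0.0015,0,0,0,0,0,0]]' | sed -n '2p;4p'
```

```text
tool_pos: [599.6, -122.4, 22.5]
wrist_force: [-0.8, -0.0, 0.1]
```

```bash
python3 -m crank '[[-0.0003,0,0,0,0,0,0],[-0.0006,0,0,0,0,0,0],[-0.0009,0,0,0,0,0,0],[-0.0012,0,0,0,0,0,0],[-0.0015,0,0,0,0,0,0]]' | sed -n '2p;4p'
```

```text
tool_pos: [599.4, -120.9, 22.4]
wrist_force: [-1.0, -0.4, -0.2]
```

```bash
python3 -m crank '[[-0.0003,0,0,0,0,0,0],[-0.0006,0,0,0,0,0,0],[-0.0009,0,0,0,0,0,0],[-0.0012,0,0,0,0,0,0],[-0.0015,0,0,0,0,0,0]]' | sed -n '2p;4p'
```

```text
tool_pos: [599.3, -119.6, 22.5]
wrist_force: [0.0, -3.1, -0.6]
```

```bash
python3 -c "
from h import *;rel(60,-170,20,-np.pi/2)"
```

```text
t 7.3 jig [  63.4 -170.7] [ 599.3 -119.6   22.5] shift [-0.0007  0.0034  0.0024] turn [-0.005 -0.002  0.   ] F [ 0.  -3.1 -0.6] M [-0.76 -0.13  0.  ] w 0.5 q [ 0.07  0.56 -0.26  0.   -0.74  0.06]
```

```bash
python3 -m crank '[[-0.0001,0,0,0,0,0,0],[-0.0002,0,0,0,0,0,0],[-0.0003,0,0,0,0,0,0],[-0.0004,0,0,0,0,0,0],[-0.0005,0,0,0,0,0,0]]' | sed -n '2p;4p'
```

```text
tool_pos: [599.5, -119.5, 22.6]
wrist_force: [1.6, -5.6, -0.5]
```

```bash
python3 -m crank '[[-0.0001,0,0,0,0,0,0],[-0.0002,0,0,0,0,0,0],[-0.0003,0,0,0,0,0,0],[-0.0004,0,0,0,0,0,0],[-0.0004,0,0,0,0,0,0]]' | sed -n '2p;4p'
python3 -c "from h import *;rel(60,-170,20,-np.pi/2);
a=ctrl.snapshot('side')[180:250,220:310];b=ctrl.snapshot('top')[190:240,205:295]
cv2.imwrite('pics/home.png',np.vstack([cv2.resize(a,(450,350)),cv2.resize(b,(450,250))]))"
```

```text
tool_pos: [599.6, -119.4, 22.7]
wrist_force: [1.7, -7.4, -0.9]
t 8.3 jig [  63.7 -170.5] [ 599.6 -119.4   22.7] shift [-0.0006  0.0037  0.0027] turn [-0.006 -0.003  0.   ] F [ 1.7 -7.4 -0.9] M [-1.93 -0.5  -0.03] w 0.1 q [ 0.07  0.56 -0.26  0.   -0.74  0.06]
```

View pics/home.png

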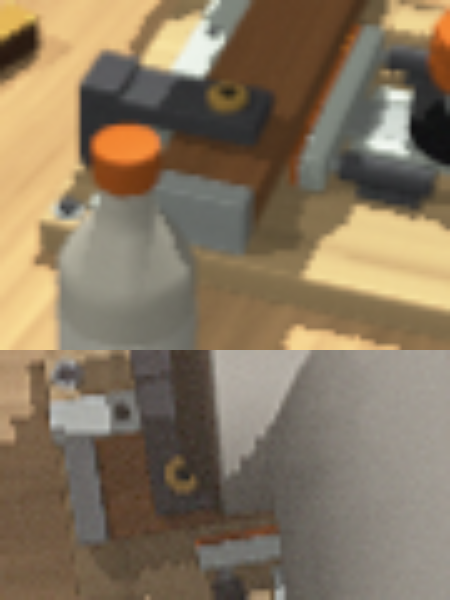

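The rail's end touches the stop face in both views and holds at 7.4 N without moving, while the jaw is still open. I back off and go to the knob.

```bash
python3 -m crank '[[0.01,0,0,0,0,0,0],[0.02,0,0,0,0,0,0],[0.025,0,-0.04,0,0,0,0],[0.025,0,-0.085,0,0,0,0],[0.025,0,-0.125,0,0,0,0.5]]' | sed -n '2p;4p'
python3 -m crank '[[-0.04,0.02,0,0,0,0,1],[-0.08,0.042,0,0,0,0,1],[-0.12,0.063,0,0,0,0,1],[-0.16,0.085,0,0,0,0,1],[-0.197,0.105,0,0,0,0,1]]' | sed -n '2p;4p'
python3 -c "from h import *;rel(-45,0,120,-np.pi/2)"
```

```text
tool_pos: [601.8, -143.6, 149.1]
wrist_force: [2.0, 0.1, 0.4]
tool_pos: [469.8, 39.0, 146.6]
wrist_force: [1.0, 2.0, 0.6]
t 9.4 jig [-43.6   3.9] [469.8  39.  146.6] shift [0.0039 0.0016 0.0266] turn [-0.005 -0.001 -0.001] F [1.  2.  0.6] M [ 0.19 -0.11  0.01] w 40.2 q [ 0.43  0.2  -0.47  0.   -0.9  -0.3 ]
```

```bash
python3 -m crank '[[0.004,0.001,0,-0.005,-0.001,0,1],[0.004,0.001,0,-0.005,-0.001,0,1],[0.004,0.001,0.01,-0.005,-0.001,0,1],[0.004,0.001,0.02,-0.005,-0.001,0,1],[0.004,0.001,0.04,-0.005,-0.001,0,1]]' | sed -n '2p;4,5p'
python3 -c "from h import *;rel(-45,0,53,-np.pi/2)
a=ctrl.snapshot('side')[110:260,220:400];cv2.imwrite('pics/k.png',cv2.resize(a,None,fx=4,fy=4))"
```

```text
tool_pos: [472.1, 33.2, 106.1]
wrist_force: [-0.3, -0.3, -0.6]
gripper_width: 80.3
t 9.9 jig [-42.1  -2.2] [472.1  33.2 106.1] shift [-0.0022  0.003   0.0531] turn [-0.002 -0.001 -0.002] F [-0.3 -0.3 -0.6] M [ 0.07 -0.02 -0.04] w 80.3 q [ 0.42  0.26 -0.52  0.   -0.8  -0.28]
```

View pics/k.png

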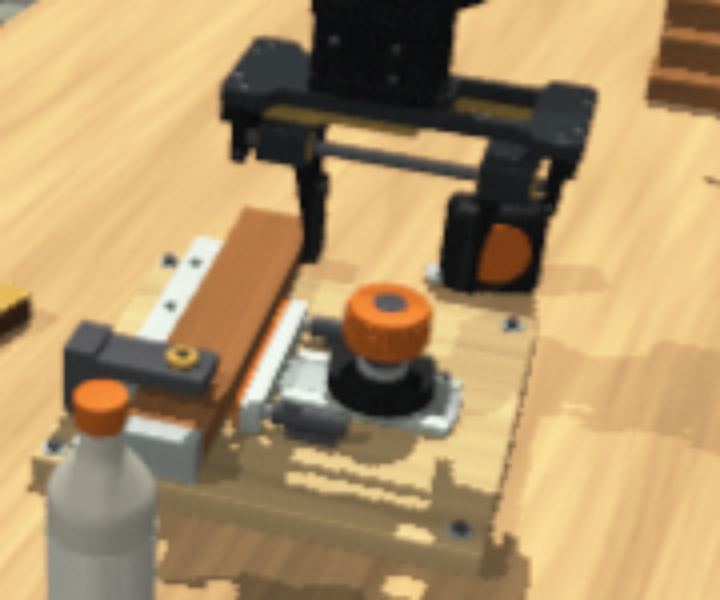

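The open fingers straddle the knob (cap at crop (388,303)) and the rail is still against the stop. I descend and close lightly.

```bash
python3 -m crank '[[-0.001,0.003,0.01,-0.002,0,0,1],[-0.001,0.003,0.022,-0.002,0,0,1],[-0.001,0.003,0.034,-0.002,0,0,1],[-0.001,0.003,0.046,-0.002,0,0,1],[-0.001,0.003,0.053,-0.002,0,0,1]]' | sed -n '2p;4,5p'
python3 -c "from h import *;rel(-45,0,53,-np.pi/2)"
```

```text
tool_pos: [467.6, 33.8, 52.5]
wrist_force: [-0.2, 0.5, -0.9]
gripper_width: 87.1
t 10.45 jig [-46.5  -0.9] [467.6  33.8  52.5] shift [-0.0009 -0.0015 -0.0005] turn [ 0.004 -0.001 -0.001] F [-0.2  0.5 -0.9] M [ 0.13 -0.04 -0.  ] w 87.1 q [ 0.42  0.34 -0.58  0.   -0.66 -0.29]
```

```bash
python3 -m crank '[[0,0,0,0,0,0,0.7],[0,0,0,0,0,0,0.65],[0,0,0,0,0,0,0.6],[0,0,0,0,0,0,0.5],[0,0,0,0,0,0,0.4]]' 20 
python3 -c "from h import *;rel(-45,0,53,-np.pi/2)"
```

```text
time_s: 10.95
tool_pos: [468.2, 34.5, 54.0]
orientation: [0.753, -0.658, -0.0, 0.001]
wrist_force: [-0.5, 0.8, -0.2]
gripper_width: 54.6
gripper_force: 0.0
t 10.95 jig [-45.8  -0.4] [468.2  34.5  54. ] shift [-0.0004 -0.0008  0.001 ] turn [ 0.001 -0.001  0.   ] F [-0.5  0.8 -0.2] M [ 0.13 -0.08 -0.  ] w 54.6 q [ 0.42  0.33 -0.58  0.   -0.66 -0.29]
```

```bash
python3 -m crank '[[0,0,0,0,0,0,0.3],[0,0,0,0,0,0,0.3],[0,0,0,0,0,0,0.3],[0,0,0,0,0,0,0.3],[0,0,0,0,0,0,0.3]]' 20 
python3 -c "from h import *;rel(-45,0,53,-np.pi/2)"
```

```text
time_s: 11.45
tool_pos: [469.0, 34.7, 54.0]
orientation: [0.753, -0.658, 0.0, 0.0]
wrist_force: [4.2, -1.2, 0.9]
gripper_width: 47.6
gripper_force: 20.0
t 11.45 jig [-45.   -0.3] [469.   34.7  54. ] shift [-0.0003  0.      0.001 ] turn [-0.    -0.001  0.   ] F [ 4.2 -1.2  0.9] M [-0.15 -1.17 -0.09] w 47.6 q [ 0.42  0.33 -0.58  0.   -0.66 -0.29]
```

```bash
python3 -m crank '[[0,-0.0008,0,0,0,0.03,0.3],[0,-0.0008,0,0,0,0.06,0.3],[0,-0.0008,0,0,0,0.09,0.3],[0,-0.0008,0,0,0,0.12,0.3],[0,-0.0008,0,0,0,0.15,0.3]]' 20 | sed -n 4,6p
python3 -c "from h import *;rel(-45,0,53,-np.pi/2)"
```

```text
wrist_force: [1.8, -0.1, 4.5]
gripper_width: 47.4
gripper_force: 20.0
t 11.95 jig [-44.9  -0.4] [469.1  34.6  54. ] shift [-0.0003  0.0002  0.001 ] turn [ 0.001 -0.001 -0.152] F [ 1.8 -0.1  4.5] M [ 0.12 -0.59  0.33] w 47.4 q [ 0.42  0.33 -0.58  0.   -0.66 -0.44]
```

```bash
python3 -m crank '[[0,0,0,0,0,0.03,0.3],[0,0,0,0,0,0.06,0.3],[0,0,0,0,0,0.09,0.3],[0,0,0,0,0,0.12,0.3],[0,0,0,0,0,0.15,0.3]]' 20 | sed -n 4,6p
python3 -c "from h import *;rel(-45,0,53,-np.pi/2)
a=ctrl.snapshot('side')[180:250,270:360];cv2.imwrite('pics/t1.png',cv2.resize(a,(720,560)))"
```

```text
wrist_force: [2.0, -0.6, 4.9]
gripper_width: 47.4
gripper_force: 20.0
t 12.45 jig [-44.9  -0.4] [469.   34.6  53.9] shift [-0.0003  0.0002  0.0009] turn [ 0.001 -0.001 -0.302] F [ 2.  -0.6  4.9] M [ 0.15 -0.61  0.38] w 47.4 q [ 0.42  0.33 -0.58  0.   -0.66 -0.59]
```

View pics/t1.png

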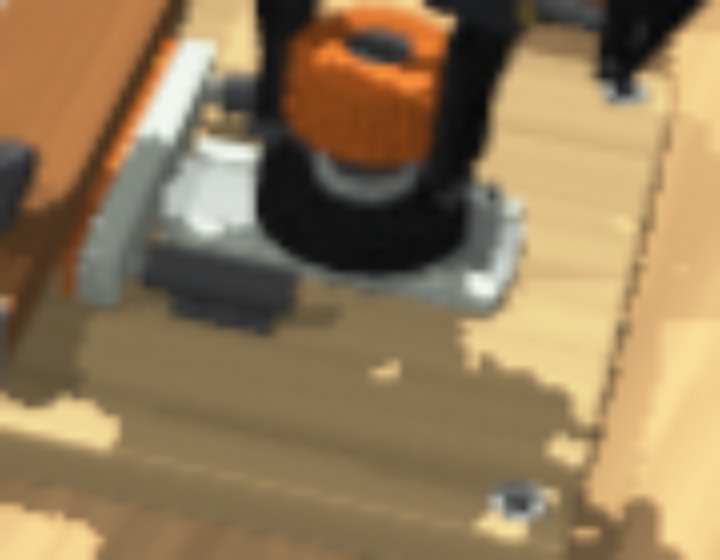

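The knob is held between the fingers and the jaw is still open. The torque is 0.33–0.38 Nm, so the grip may be slipping. I'll grip harder and compare.

```bash
python3 -m crank '[[0,0,0,0,0,0,0.3],[0,0,0,0,0,0.01,0.3],[0,0,0,0,0,0.03,0.3],[0,0,0,0,0,0.05,0.3],[0,0,0,0,0,0.07,0.3]]' 32 | sed -n 4,6p
python3 -c "from h import *;rel(-45,0,53,-np.pi/2)
c=ctrl.snapshot('side')[180:250,220:310]
cv2.imwrite('pics/j_a.png',c)"
```

```text
wrist_force: [1.2, -0.1, 5.3]
gripper_width: 46.9
gripper_force: 32.0
t 13.0 jig [-44.9  -0.4] [469.1  34.6  54. ] shift [-0.0003  0.0002  0.001 ] turn [ 0.001 -0.001 -0.371] F [ 1.2 -0.1  5.3] M [ 0.11 -0.56  0.5 ] w 46.9 q [ 0.42  0.33 -0.58  0.   -0.66 -0.66]
```

```bash
cat >> h.py <<'E'
def jaw(im,tag=""):
    "orange pad pixels + light jaw top in the side view, full-frame coords"
    h=cv2.cvtColor(im,cv2.COLOR_BGR2HSV); m=cv2.inRange(h,(5,190,90),(16,255,255)); m[:180]=0;m[218:]=0;m[:,:270]=0;m[:,300:]=0
    y,x=np.nonzero(m); g=cv2.cvtColor(im,cv2.COLOR_BGR2GRAY)
    print(tag,"pad",len(x),x.mean().round(2) if len(x) else None,y.mean().round(2) if len(x) else None); print(g[205,270:306],g[212,270:306])
E
python3 - <<'E'
from h import *
a=cv2.imread('pics/side0.png'); jaw(a,'start'); b=ctrl.snapshot('side'); jaw(b,'now'); cv2.imwrite('pics/full_b.png',b)
s=ctrl.state();print(s["wrist_force"],s["ft_torque"],s["time_s"])
# cam/knob region difference
k=cv2.imread('pics/k.png'); k=cv2.resize(k,(180,150),interpolation=cv2.INTER_AREA)
for nm,im in (('k',k),('now',b[110:260,220:400])):
    g=cv2.cvtColor(im,cv2.COLOR_BGR2GRAY); print(nm); print(g[90:110:2,78:116:2])
E
```

```text
start pad 36 283.47 199.28
[ 59  44  55  92 105 107 110 101  67  50  70 117 182 224 231 232 233 209
 100 116 162 172 171 178 193 197 198 198 198 199 186 135  12  15  15  16] [ 55  57  59  57  56  56  53  55  70  82 105 133 146 161 147  93 108 114
  79  69  75  77  76  78  84  91  96  96  93  91  93  99 102 108 110 104]
now pad 35 284.26 198.2
[ 67  51  65 105 120 106  72  58  56  55  60  67  91 119 135 134 134 123
  97  92  89  90 138 200 217 220 219 219 220 220 221 182  19  21  21  18] [ 73  70  74  71  59  55  58  67  76  84 110 128 126 129 121  97 101  92
  70  58  57  57  56  54  56  57  60  65  69  78  85  96 108 116 124 117]
[1.21409929 0.57122762 5.94422079] [ 0.1571602  -0.58445045  0.26447991] 13.1
k
[[199 194 100  48  42  39  99  57  56  61  61  67  61  46  49 103 188 191
  191]
 [215 207  79  42  19  24  85 100  79  71  74  83  34  40  44  73 156 176
  192]
 [218 211  42  26  19  20  30  64  88  91  80  51  17  16  43  76 116 135
  199]
 [218 209  40  17  18  19  18  19  23  21  21  16  14  15  39  55 100 136
  197]
 [237 205  89  19  18  17  19  19  20  17  17  18  18  17
[... 544 characters left out ...]
 103  81  69  77  90  32  19  17  47 149 179
  193]
 [219 218  17  18  18  17  24  61  86  99  88  45  16  13  43  75 130 132
  200]
 [218 219  18  16  19  17  19  21  19  22  20  20  16  13  23  51 101 132
  207]
 [165 158  94  22  19  16  17  20  19  19  18  17  17  21  18  55  96 131
  179]
 [138 144 128  78  18  18  17  18  18  16  18  18  19  16  17  80  94 144
  172]
 [ 69  85 108 124  97  31  21  16  19  19  17  18  15  32  81  89  90 162
  189]
 [ 57  56  55  55  67 115 105  97  77  56  65  82  92 130 126 234 207 210
  141]
 [ 52  53  55  56  71 116 113 114 110  93 104 117 125 126 126 196 244 158
  192]
 [ 48  40  43  45  66  96  96 103 115 113 116 116 117 119 112 119 130 128
  203]]
```

```bash
python3 -m crank '[[0,0,0,0,0,0.03,0.3],[0,0,0,0,0,0.06,0.3],[0,0,0,0,0,0.09,0.3],[0,0,0,0,0,0.12,0.3],[0,0,0,0,0,0.12,0.3]]' 32 | sed -n 4p
python3 -c "from h import *;rel(-45,0,53,-np.pi/2)
for i in range(3): ctrl.snapshot('side'); s=ctrl.state(); print(s['ft_torque'][2])"
```

```text
wrist_force: [2.5, 0.6, 5.4]
t 13.6 jig [-44.9  -0.3] [469.   34.6  53.9] shift [-0.0003  0.0002  0.0009] turn [ 0.001 -0.001 -0.492] F [2.5 0.6 5.4] M [ 0.25 -0.56  0.23] w 47.7 q [ 0.42  0.33 -0.58  0.   -0.66 -0.78]
0.2125691781622609
0.17760224406905087
0.20952356641936276
```

```bash
python3 -m crank '[[0,0,0,0,0,0.02,0.3],[0,0,0,0,0,0.04,0.3],[0,0,0,0,0,0.06,0.3],[0,0,0,0,0,0.06,0.3],[0,0,0,0,0,0.06,0.3]]' 25 | sed -n 4p
cat > chk.py <<'E'
from h import *
rel(-45,0,53,-np.pi/2); b=ctrl.snapshot('side'); jaw(b); cv2.imwrite('pics/last.png',b)
E
python3 chk.py
```

```text
wrist_force: [1.8, 1.0, 6.0]
t 14.25 jig [-44.9  -0.3] [469.   34.6  53.9] shift [-0.0002  0.0002  0.0009] turn [ 0.001 -0.001 -0.551] F [1.8 1.  6. ] M [ 0.23 -0.5   0.22] w 47.2 q [ 0.42  0.33 -0.58  0.   -0.66 -0.84]
 pad 20 287.5 191.8
[ 66  50  64  90  70  57  58  59  56  55  61  74  96 121 137 136 134 125
 105  92  91  91  91  99 115 118 118 120 131 180 209 150  18  19  21  22] [ 72 100 137 127  76  55  58  67  77  77 102 129 126 130 128 102  99  93
  67  56  58  58  55  54  55  57  61  66  70  78  87  98 108 116 125 115]
```

```bash
python3 -m crank '[[0,0,0,0,0,0.02,0.3],[0,0,0,0,0,0.04,0.3],[0,0,0,0,0,0.06,0.3],[0,0,0,0,0,0.06,0.3],[0,0,0,0,0,0.06,0.3]]' 25 | sed -n 4p
python3 chk.py
```

```text
wrist_force: [1.9, 0.8, 5.3]
t 14.8 jig [-44.9  -0.3] [469.   34.6  53.9] shift [-0.0003  0.0002  0.0009] turn [ 0.001 -0.001 -0.612] F [1.9 0.8 5.3] M [ 0.23 -0.59  0.21] w 47.5 q [ 0.42  0.33 -0.58  0.   -0.66 -0.9 ]
 pad 16 288.31 190.31
[ 68  51  45  64  72  58  59  59  57  54  61  74  86 111 136 135 133 127
 106  92  91  91  90 100 113 117 117 119 119 119 126 112  14  20  20  19] [ 72  99 138 130  88  56  59  67  76  77 101 129 127 129 126 104 100  92
  68  57  57  57  54  55  56  55  59  67  69  79  86  97 106 115 128 121]
```

```bash
python3 -m crank '[[0,0,0,0,0,0.02,0.3],[0,0,0,0,0,0.04,0.3],[0,0,0,0,0,0.06,0.3],[0,0,0,0,0,0.06,0.3],[0,0,0,0,0,0.06,0.3]]' 25 | sed -n 4p
python3 chk.py
```

```text
wrist_force: [2.3, -0.2, 5.4]
t 15.35 jig [-44.9  -0.3] [469.   34.6  54. ] shift [-0.0002  0.0003  0.001 ] turn [ 0.001 -0.001 -0.672] F [ 2.3 -0.2  5.4] M [ 0.3  -0.61  0.2 ] w 47.1 q [ 0.42  0.33 -0.58  0.   -0.66 -0.96]
 pad 14 289.07 188.71
[ 67  50  64  89  71  58  60  57  57  54  62  73  88 113 136 135 134 126
 107  92  91  90  90  97 115 118 119 119 119 118 111  80  17  19  16  16] [ 72  99 138 131  88  56  58  66  76  75 102 128 126 128 126 104 100  92
  67  57  57  56  56  55  57  58  60  66  71  78  87  98 107 116 125 115]
```

```bash
cat > chk.py <<'E'
from h import *
s=ctrl.state(); print(s["time_s"],"M",[s["ft_torque"][2].round(2)],"q6",s["q"][5].round(3),s["gripper_width"].round(1))
b=ctrl.snapshot('side'); g=cv2.cvtColor(b,cv2.COLOR_BGR2GRAY); print(g[205,278:290],g[212,276:290]); cv2.imwrite('pics/last.png',b); print(ctrl.state()["ft_torque"][2].round(2))
E
python3 -m crank '[[0,0,0,0,0,0.02,0.3],[0,0,0,0,0,0.04,0.3],[0,0,0,0,0,0.06,0.3],[0,0,0,0,0,0.06,0.3],[0,0,0,0,0,0.06,0.3]]' 25 >/dev/null
python3 chk.py
```

```text
Traceback (most recent call last):
  File "chk.py", line 2, in <module>
    s=ctrl.state(); print(s["time_s"],"M",[s["ft_torque"][2].round(2)],"q6",s["q"][5].round(3),s["gripper_width"].round(1))
                                                                                               ^^^^^^^^^^^^^^^^^^^^^^^^
AttributeError: 'float' object has no attribute 'round'
```

```bash
python3 -m crank '[[0,0,0,0,0,0.02,0.3],[0,0,0,0,0,0.04,0.3],[0,0,0,0,0,0.06,0.3],[0,0,0,0,0,0.06,0.3],[0,0,0,0,0,0.06,0.3]]' 25 >/dev/null
python3 chk.py
```

```text
Traceback (most recent call last):
  File "chk.py", line 2, in <module>
    s=ctrl.state(); print(s["time_s"],"M",[s["ft_torque"][2].round(2)],"q6",s["q"][5].round(3),s["gripper_width"].round(1))
                                                                                               ^^^^^^^^^^^^^^^^^^^^^^^^
AttributeError: 'float' object has no attribute 'round'
```

```bash
python3 -m crank '[[0,0,0,0,0,0.02,0.3],[0,0,0,0,0,0.04,0.3],[0,0,0,0,0,0.06,0.3],[0,0,0,0,0,0.06,0.3],[0,0,0,0,0,0.06,0.3]]' 25 >/dev/null
python3 chk.py
```

```text
Traceback (most recent call last):
  File "chk.py", line 2, in <module>
    s=ctrl.state(); print(s["time_s"],"M",[s["ft_torque"][2].round(2)],"q6",s["q"][5].round(3),s["gripper_width"].round(1))
                                                                                               ^^^^^^^^^^^^^^^^^^^^^^^^
AttributeError: 'float' object has no attribute 'round'
```

Three blind turns went by on that typo. I'll fix it and check before moving any further.

```bash
sed -i 's/,s\["gripper_width"\].round(1)//' chk.py; python3 chk.py
```

```text
16.9 M [np.float64(-0.49)] q6 -1.14
[ 70  63  76  98 120 132 132 123  98  93  90  88] [ 62  80  98 111 127 152 148 105 100 112 128 112  68  57]
-0.48
```

The torque has reversed to -0.49 Nm, so the spring is pulling the knob on mid-drop. I guide it in small steps until the torque vanishes.

```bash
python3 -m crank '[[0,0,0,0,0,0.01,0.3],[0,0,0,0,0,0.02,0.3],[0,0,0,0,0,0.03,0.3],[0,0,0,0,0,0.04,0.3],[0,0,0,0,0,0.04,0.3]]' 25 >/dev/null
python3 chk.py
```

```text
17.45 M [np.float64(-0.18)] q6 -1.179
[104 137 112 111 120 131 127 112  93  92  91  87] [ 77  89 110 110 128 149 134  97 105 116 128 111  69  58]
-0.15
```

```bash
python3 -m crank '[[0,0,0,0,0,0.01,0.3],[0,0,0,0,0,0.02,0.3],[0,0,0,0,0,0.03,0.3],[0,0,0,0,0,0.03,0.3],[0,0,0,0,0,0.03,0.3]]' 25 >/dev/null
python3 chk.py
```

```text
18.0 M [np.float64(0.01)] q6 -1.208
[104 142 167 188 118 133 129 111  93  92  89  88] [ 77  89 110 112 129 150 132  97 104 116 128 113  67  55]
-0.0
```

Run:
```python
from h import *
a=cv2.imread('pics/full_b.png')[175:225,260:325];b=cv2.imread('pics/last.png')[175:225,260:325]
t=ctrl.snapshot('top')[185:285,215:345]
cv2.imwrite('pics/cmp.png',np.vstack([np.hstack([cv2.resize(a,(390,300)),cv2.resize(b,(390,300))]),cv2.resize(t,(780,300))]))
```

```text
(no output)
```

View pics/cmp.png

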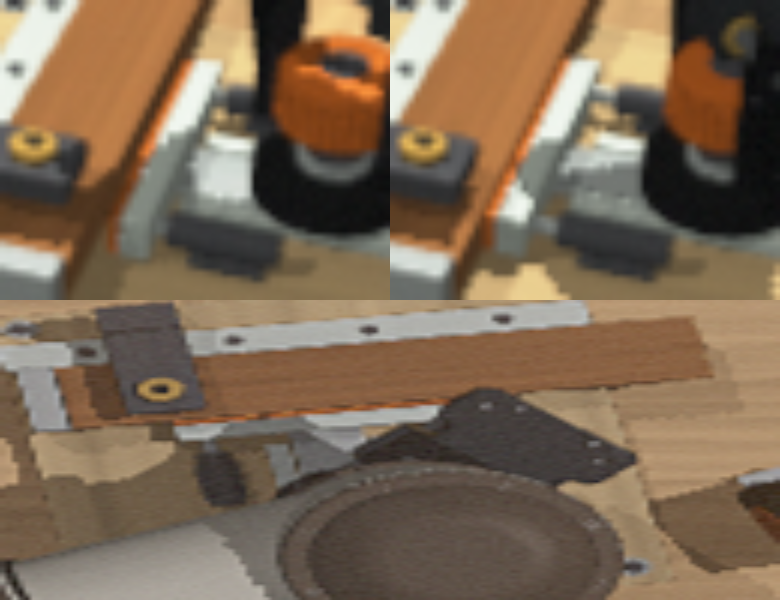

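The jaw has moved onto the rail: the gap and shadow have gone and the guide rods show. The rail sits against the fence and stop, and the knob torque is zero. I stop turning, release and retreat upward.

```bash
python3 -m crank '[[0,0,0,0,0,0,0.6],[0,0,0,0,0,0,0.8],[0,0,0,0,0,0,1],[0,0,0,0,0,0,1],[0,0,0,0,0,0,1]]' | tail -3
python3 -m crank '[[0,0,0,0,0,0,1],[0,0,-0.02,0,0,0,1],[0,0,-0.05,0,0,0,1],[0,0,-0.085,0,0,0,1],[0,0,-0.12,0,0,0,1]]' | sed -n '2p;4,6p'
python3 -m crank '[[0,0,-0.02,0,0,0,1],[0,0,-0.02,0,0,0,1],[0,0,-0.02,0,0,0,1],[0,0,-0.02,0,0,0,1],[0,0,-0.02,0,0,0,1]]' | sed -n '2p;4,6p'
python3 chk.py
```

```text
wrist_force: [-0.7, -0.2, -0.1]
gripper_width: 76.4
gripper_force: 0.0
tool_pos: [468.5, 34.4, 174.7]
wrist_force: [0.4, 0.4, 0.1]
gripper_width: 87.1
gripper_force: 0.0
tool_pos: [468.2, 34.3, 192.3]
wrist_force: [1.2, 0.6, -0.4]
gripper_width: 87.2
gripper_force: 0.0
19.6 M [np.float64(-0.0)] q6 -1.206
[100 138 177 229 235 242 238 195  91 131 184 198] [ 76  86 108 109 125 146 131  99 121 147 165 148  89  73]
0.01
```

Run:
```python
from h import *
p=proj("side",[np.r_[j2w(20,55),30],np.r_[j2w(26,55),30],np.r_[j2w(20,55),40],np.r_[j2w(60,-160),40],np.r_[j2w(85,-160),40],np.r_[j2w(35,-160),40]]);print(p.round(1))
a=cv2.imread('pics/side0.png').astype(int).sum(2)//3;b=cv2.imread('pics/last.png').astype(int).sum(2)//3
for r in (203,208,210,212): print(r,a[r,274:294],b[r,274:294])
t=ctrl.snapshot('top');h=cv2.cvtColor(t,cv2.COLOR_BGR2HSV)
q=proj("top",[np.r_[j2w(60,-160),40]])[0];print("expected home end px",q)
r=int(q[1]); print(t[r,int(q[0])-8:int(q[0])+9].sum(1)//3)
```

```text
[[281.8 213. ]
 [279.3 212.4]
 [282.  209.4]
 [289.4 162.7]
 [280.6 161.1]
 [298.3 164.3]]
203 [ 86 102 106 114  96  67  43  71 118 181 222 228 228 229 200  92 115 161
 168 169] [ 96 111 115 123 101  93 140 195 239 240 240 231 174  90 134 186 185 193
 209 211]
208 [ 69  73  66  45  45  85 118 175 229 230 230 226 182  81  80 103 163 217
 232 232] [111 105  88 115 158 191 228 238 242 226 125  88  85  81  81 112 196 241
 244 242]
210 [ 53  54  50  44  82 119 174 227 229 230 227 189  84  80  91 104  89  90
  96 112] [107  89 118 161 193 229 235 242 227 137 103  99 126 168 147 111  98 101
 111 121]
212 [ 51  52  49  50  64  78 103 130 144 158 144  92 107 113  79  69  74  77
  76  78] [ 77  59  69  83 106 107 123 143 129  98 120 145 163 146  89  74  79  82
  83  85]
expected home end px [332.33835848 200.50495832]
[ 97 102 100  95  97 100  96  98  96 141 150 154 149 144 142 142 147]
```

```bash
python3 -c "from rig import ctrl;print(ctrl.finish_job())"
```

```text
the job is handed in; nothing more can be done
None
```

I slid the rail home against the end stop at about 7 N and turned the knob clockwise until the follower dropped and the jaw clamped the rail, then let go and handed the job in at about 20 s; the camera checks agreed, but the hand-in returned no verdict.

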